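Shut the closet's water isolator and line up its padlock holes

ROBOT

A 6-joint arm with a two-finger parallel gripper is mounted at the origin on the work surface. World frame = base frame: x ahead of the robot, y to its left, z up, the work surface at z = 0. Lengths are in m, angles in rad, forces in N, time in s.
With the tool pointing down it reaches from about 0.35 to 0.975 m from the base axis. Payload 4.9 kg.
Tool frame: the origin (TCP) lies between the finger pads; the fingertips stand 11 mm ahead of it and the grasp point (between the pads) lies 8 mm behind it; z points along the fingers, y is the line along which they close (so a half turn about z gives the same grasp; the last joint's range is limited). The gripper opens to 85 mm and grips with 20 to 120 N. Pads are 22 mm wide; open, the fingers measure 114 mm over their backs; the gripper's body (76 mm by 85 mm) begins 54 mm behind the grasp point. The pads swing forward as they close: fully open they stand 13 mm farther back than shut.
Start: joints at [-1.293, 0.053, 1.613, -0, 1.476, -0.119], TCP at [0.242, -0.576, 0.242] pointing down, gripper open.
Joint ranges: [-3.01, 3.01], [-1.01, 2.22], [0.06, 2.58], [-1.02, 4.17], [0.09, 2.62], [-3.14, 3.14]. Speed limits (rad/s): [2.57, 2.57, 3.14, 3.14, 3.14, 3.14].

INTERFACE

Orientations are given as a unit quaternion [w, x, y, z].
In Python, from cell import * gives the robot as it stands. Calls block until the motion is done:
- goto(position, orientation): joint-space move of the TCP to a pose.
- move_linear(position, frame=None, v=0.15): straight line of the TCP; frame=None keeps the orientation; v is the mean speed in m/s.
- movej(angles): joint-space move.
- command_gripper(opening, strength=None): opening from 0.0 (shut) to 1.0 (fully open); strength is the grip in N (None keeps the last); returns when the fingers have stopped.
- hold(seconds).
- solve_ik(position, orientation): joint angles nearest the present ones, or None.
- read_state(): the state.
- get_image(name): name is "side" or "top" or "wrist"; returns (picture, depth): 480x640x3 uint8, blue, green, red; 480x640 float32, m along the optical axis (not along the pixel's ray), 0 where there is no reading.
- camera_info(name): a dict with "fx", "fy", "cx", "cy" (pixels), "view" (4x4, takes a point from world to camera coordinates). Camera axes: x right, y down, z forward; pixel columns grow to the right and rows downward; lengths in m; the calibration is good to about 2 mm. A picture is of the moment at which its call begins: read the wrist's pose just before it. camera_info takes no time and is no camera call; for the wrist camera it gives the pose at the moment of the call.
A pose or a line that the arm cannot do raises IKError and nothing moves.
- hand_in(): hands the job in; it is judged then, once.
The state is a dict: "time": time; "joint_pos": joint angles; "joint_velocities": joint speeds; "joint_efforts": joint torques, N m; "position": TCP position; "eef_rot": TCP orientation; "wrist_force": force on the tool from outside, world axes, zero at the start; "ft_torque": the same for the moment, N m; "width": opening from 0.0 (shut) to 1.0 (fully open); "grasp_force": force on a finger pad.
Only numpy, scipy, OpenCV 4.12 (cv2) and the standard library are available. Lean on these libraries where they do the work, as an engineer would, in place of code of your own. Each camera call takes 0.05 s, during which the arm holds its last target. There are 200 camera calls.

TASK

Shut off the water: swing the red-handled isolator lever round to its shut position, straight across the pipe, so that its padlock hole lies over the hole in the fixed hasp lug. Then slide the lock slide fully home by its yellow thumb tab, so that the holes of slide, lever and lug line up, ready for a padlock. Leave the padlock and everything else on the shelf where it is.

Things in the scene. Friction and masses are not known exactly. Their poses are not given: they have to be found in the camera images.
- valve: Fixed brass lever ball valve in a level run of 28 mm copper pipe (top 74 mm high) that comes up through the shelf and goes down again. It stands anywhere, turned about the vertical. Origin on the shelf right under the upright stem; y runs along the pipe (elbows at y = +235 and -130 mm); -x points to the front, square to the pipe: the lever's direction when shut.
- stem (a point): Top end of the valve's upright stem, the lever's turning axis, 137 mm above the shelf.
- lever (a joint): Lever angle about the stem, rad: 0 = open (along the pipe, towards the valve's +y), growing counter-clockwise seen from above, 1.571 = shut (towards the valve's -x). Starts between 0 and 0.5. NO stop at shut: it goes on to 2.0 and must be brought back if pushed past. It stays where left; turning it takes about 0.35 N m (2 to 3 N at the grip).
- lever_grip (a point): Point on the lever's centre line in its red grip, 160 mm from the stem, 120 mm above the shelf. The lever is flat steel, 26 mm wide, 118 to 123 mm high, out to 130 mm from the stem, then the grip from 130 to 200 mm, 26 mm wide, 111 to 130 mm high. Its straight sides are free to be pushed by fingers reaching down beside it; only the pipe lies below.
- lever_hole (a point): Centre of the 12 mm padlock hole in the lever, 95 mm from the stem, at the lever's top face, 123 mm above the shelf.
- lug_hole (a point): Centre of the 12 mm padlock hole in the fixed hasp lug, at the lug's top face: 95 mm from the stem in the shut direction, 100 mm above the shelf. The lug is a flat steel strip 28 mm wide under the lever, reaching 108 mm out from the stem.
- notch (a point): Mouth of the only notch in the fixed steel lock quadrant, which lies round the stem under the lever (radius 55 mm, 109 to 114 mm high). The notch lies in the shut direction, this point 55 mm from the stem; it is 13 mm wide, its mouth chamfered to 22 mm. The lock slide's tongue goes into it.
- lock_slide (a joint): Travel of the slide along the lever towards the stem, m: 0 = out (starts at 0 to 0.003), 0.018 = home, at its stop. Friction 2 N; stays where left. A round 9 mm tongue under it, through a slot in the lever, goes into the quadrant's notch only if the lever is within about 0.05 rad of shut (8 mm at the grip); else notch or rim stops it at 4 to 13 mm: then straighten the lever and push again.
- slide_tab (a point): Centre of the outer face (away from the stem) of the yellow thumb tab standing up at the slide's outer end: 26 mm wide, 5 mm thick, top 154 mm above the shelf, 24 mm above the red grip's top. This face is 128 mm from the stem with the slide out, 110 mm when home. Push it towards the stem, with the fingers just above the red grip, to drive the slide home.
- slide_hole (a point): Centre of the 12 mm padlock hole in the slide's plate, at its top face, 126 mm above the shelf: 113 mm from the stem with the slide out, 95 mm when home.
- tray: Bystander: shallow black plastic tray, 200 x 280 x 35 mm high, on the shelf at the right; origin under its centre. It holds the next four things.
- cartridge_a_mid (a point): Bystander: white capped sealant cartridge with blue band, 47 mm diameter, 230 mm long, lying in the tray; point at its centre.
- cartridge_b_mid (a point): Bystander: the same with a green band.
- nozzle_cap: Bystander: yellow conical nozzle cap, 34 mm base, 70 mm high, standing in the tray; origin under its base.
- punch: Bystander: steel cartridge punch, 170 mm long, 18 mm thick, lying in the tray; origin at its underside near the middle.
- padlock: Bystander: brass padlock lying flat on the shelf, 85 mm long with its shackle, 22 mm high; origin at the underside of its body.
- sealant_gun: Bystander: blue skeleton sealant gun lying on the shelf at the left, about 330 mm long, 55 mm high; origin at the underside, mid-cradle.

How it is judged:
At the end, for the whole second after the job is handed in: The lever is at shut with its padlock hole within 6 mm of the hasp lug's hole (seen from above), the lock slide is home (pushed in at least 14.5 of its 18 mm) with its hole also within 6 mm of the lug's hole, and lever and slide are at rest (horizontal distance between each of lever_hole, slide_hole and lug_hole below 0.006 m and value of joint lock_slide above 0.0145 m and velocity of joint lever between -0.05 and 0.05 rad/s and velocity of joint lock_slide between -0.005 and 0.005 m/s); the robot touches nothing.
It fails at once if the tray or a thing in it is disturbed (moved over 15 mm) (distance of any of tray, cartridge_a_mid, cartridge_b_mid, nozzle_cap, punch from where it was at the start of the episode above 0.015 m).
It fails at once if the padlock or the sealant gun is moved over 15 mm (distance of any of padlock, sealant_gun from where it was at the start of the episode above 0.015 m).
It also fails if it takes over 45 s, if anything falls off the work surface, if the arm or the gripper's body presses on something with over 40 N, if the wrist force passes 120 N, or if a joint passes its speed limit or range.

## Working session

There is one attempt and no reset: what is moved stays moved. The work goes in short steps, each a Python script; the robot and the scene stay as the last script left them, time stands still between calls to the robot, and variables do not carry over. Pictures are saved under pics/ and viewed, at most 10 in all, crops included, and the job is handed in when it is done.

```bash
mkdir -p pics
python3 - <<'E'
from cell import *
import cv2,numpy as np
for n in("top","side"):
    p,d=get_image(n); cv2.imwrite(f"pics/{n}0.png",p); np.save(f"pics/{n}0.npy",d)
    c=camera_info(n); print(n,c["fx"],c["cx"],c["cy"],np.round(np.array(c["view"]),3).tolist())
s=read_state();print(s["time"],s["position"],s["eef_rot"],s["width"])
E
```

```text
top 508.01900218132556 310.9287750374389 239.37184220402392 [[-0.015, -1.0, -0.001, 0.041], [-0.992, 0.015, -0.124, 0.519], [0.124, -0.0, -0.992, 1.368], [0.0, 0.0, 0.0, 1.0]]
side 602.7251123864816 314.62741661245434 237.37062162197006 [[0.79, -0.613, -0.02, -0.372], [-0.434, -0.535, -0.725, 0.32], [0.434, 0.581, -0.688, 1.476], [0.0, 0.0, 0.0, 1.0]]
0.1 [ 0.24140205 -0.57588976  0.24112778] [-9.64907073e-04  9.80379108e-01  1.97118916e-01 -7.68887276e-05] 0.9996753805117413
```

View pics/top0.png

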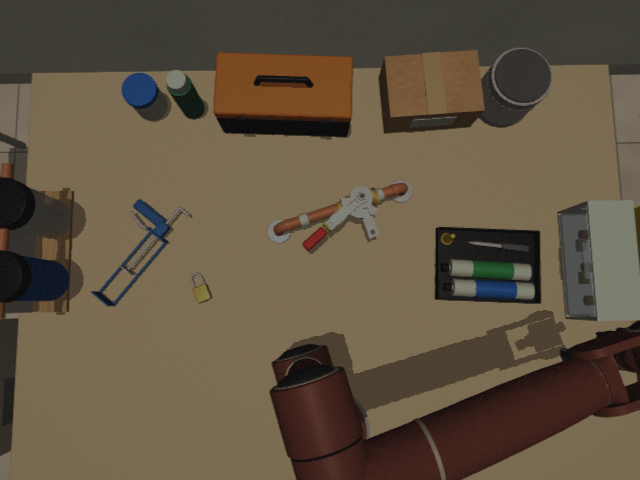

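View pics/side0.png

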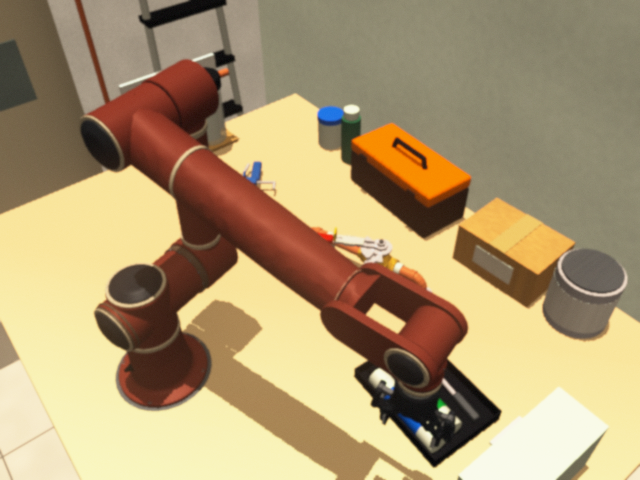

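The top view shows the stem near (362,200), the lug ending near (373,235), the red grip near (315,239), and the pipe elbows near (279,230) and (402,189). The side view is mostly blocked by the arm. I'll get a rough estimate from these, then look from close above.

```bash
cat > h.py <<'E'
from cell import *
import cv2,numpy as np
def ray(c,u,v,z):
    V=np.array(c["view"]);R,t=V[:3,:3],V[:3,3];o=-R.T@t
    d=R.T@np.array([(u-c["cx"])/c["fx"],(v-c["cy"])/c["fy"],1.])
    return o+d*(z-o[2])/d[2]
def cents(p,lo,hi,n=1):
    m=cv2.inRange(cv2.cvtColor(p,cv2.COLOR_BGR2HSV),lo,hi)
    cs=sorted(cv2.findContours(m,cv2.RETR_EXTERNAL,cv2.CHAIN_APPROX_NONE)[0],key=cv2.contourArea)[::-1]
    return cs[:n]
def quat(yaw): # tool down, tool y axis at world angle yaw+90... x axis at yaw
    return [0,np.cos(yaw/2),np.sin(yaw/2),0]
E
python3 - <<'E'
from h import *
c=camera_info("top")
S=ray(c,362,200,.137);print("stem",S)
print("grip",ray(c,315,239,.13)-S,"lug",ray(c,373,234,.1)-S)
a=ray(c,402,189,.07);b=ray(c,279,230,.07);print("elbows",a,b,np.linalg.norm(a-b),np.linalg.norm(b-S))
s=read_state();V=np.array(camera_info("wrist")["view"]);print(-V[:3,:3].T@V[:3,3]-s["position"],V[:3,:3])
y=b-a;y/=np.linalg.norm(y);sh=np.array([-y[1],y[0],0]);print(y,sh)
P=S+.04*sh;P[2]=.42
for yaw in np.arange(-3,3.2,.5):
    q=solve_ik(P,quat(yaw));print(yaw,None if q is None else np.round(q,2))
E
```

```text
stem [ 0.60677082 -0.10023003  0.137     ]
grip [-0.098465    0.12254034 -0.007     ] lug [-0.08376753 -0.03022584 -0.037     ]
elbows [ 0.64911408 -0.21662299  0.07      ] [0.54171895 0.11821106 0.07      ] 0.35163554525068125 0.23756526576535922
[0.07500211 0.03155401 0.13078009] [[ 0.38699141 -0.92208061 -0.0022363 ]
 [-0.87434035 -0.36772324  0.31671529]
 [-0.29285937 -0.12061081 -0.94851801]]
[-0.30541602  0.95221902  0.        ] [-0.95221902 -0.30541602  0.        ]
-3.0 [-0.32 -0.1   1.47 -0.    1.77 -2.04]
-2.5 [-0.32 -0.1   1.47 -0.    1.77 -2.54]
-2.0 [-0.32 -0.1   1.47 -0.    1.77 -3.04]
-1.5 [-0.32 -0.1   1.47 -0.    1.77  2.75]
-1.0 [-0.32 -0.1   1.47 -0.    1.77  2.25]
-0.5 [-0.32 -0.1   1.47 -0.    1.77  1.75]
0.0 [-0.32 -0.1   1.47 -0.    1.77  1.25]
0.5 [-0.32 -0.1   1.47 -0.    1.77  0.75]
1.0 [-0.32 -0.1   1.47 -0.    1.77  0.25]
1.5 [-0.32 -0.1   1.47 -0.    1.77 -0.25]
2.0 [-0.32 -0.1   1.47 -0.    1.77 -0.75]
2.5 [-0.32 -0.1   1.47 -0.    1.77 -1.25]
3.0 [-0.32 -0.1   1.47 -0.    1.77 -1.75]
```

Everything agrees: grip radius is 157 mm, the elbow is 237 mm out, and the lever is at about 0.37 rad. Next is a close look from above.

Run:
```python
from h import *
S=np.array([.607,-.100,0])
goto(S+[.10*np.cos(2.85),.10*np.sin(2.85),.42],quat(2.85))
hold(.3)
c=camera_info("wrist");p,d=get_image("wrist")
cv2.imwrite("pics/w1.png",p);np.savez("pics/w1.npz",d=d,view=c["view"],k=[c["fx"],c["fy"],c["cx"],c["cy"]])
s=read_state();print(s["time"],s["position"],s["eef_rot"],s["joint_pos"])
r=cents(p,(0,170,60),(8,255,255),1)+cents(p,(172,170,60),(180,255,255),1)
for k in r: print(cv2.contourArea(k),cv2.minAreaRect(k))
for k in cents(p,(22,150,90),(34,255,255),3): print("yel",cv2.contourArea(k),cv2.minAreaRect(k))
```

```text
2.6 [ 0.51120992 -0.07152563  0.41989193] [-1.08736702e-04  1.45538588e-01  9.89352570e-01 -3.07166053e-06] [-2.83238540e-01 -2.49659643e-01  1.60450209e+00 -3.66790399e-05
  1.78696479e+00 -1.56192806e+00]
1170.5 ((393.4043273925781, 163.9349365234375), (21.2354736328125, 59.439476013183594), 34.215702056884766)
0.0 ((389.0, 153.0), (0.0, 0.0), 0.0)
yel 483.5 ((146.45001220703125, 230.8500213623047), (21.50348663330078, 34.46882247924805), 71.56504821777344)
yel 93.0 ((376.248046875, 196.864013671875), (25.804182052612305, 5.1861348152160645), 34.695152282714844)
yel 24.5 ((292.60003662109375, 272.800048828125), (11.627553939819336, 3.5777084827423096), 26.56505012512207)
```

View pics/w1.png

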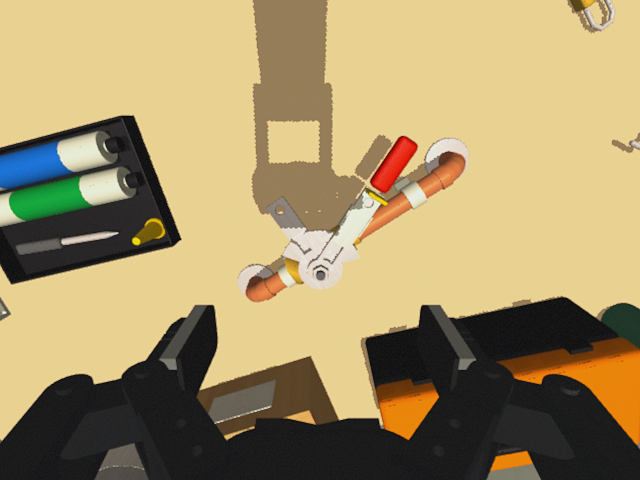

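The close view shows the stem top at about (320,273), the lug hole at about (281,212), the grip centred at (393,164), and the yellow tab at (377,197).

Run:
```python
from h import *
p=cv2.imread("pics/w1.png");z=np.load("pics/w1.npz");k=z["k"];c=dict(view=z["view"],fx=k[0],fy=k[1],cx=k[2],cy=k[3])
cv2.imwrite("pics/w1c.png",cv2.resize(p[180:300,230:390],None,fx=5,fy=5,interpolation=cv2.INTER_CUBIC))
S=ray(c,320,273,.137);print("stem",S)
for n,u,v,h in[("grip",393.4,163.9,.13),("tab",377,197,.15),("lug",281,212,.1),("e+",455,160,.07),("e-",258,290,.07)]:
    P=ray(c,u,v,h);w=P-S;print(n,P,np.hypot(*w[:2]),np.degrees(np.arctan2(w[1],w[0])))
```

```text
stem [ 0.61273267 -0.09779794  0.137     ]
grip [0.50619824 0.02417009 0.13      ] 0.16194376941067576 131.13597544827917
tab [ 0.53413087 -0.00578099  0.15      ] 0.12101802023903441 130.50428249973714
lug [ 0.52990427 -0.12648374  0.1       ] 0.08765510931120489 -160.89759250411538
e+ [0.53538763 0.1147444  0.07      ] 0.22617802597048578 109.99665591536306
e- [ 0.64178081 -0.20390052  0.07      ] 0.1100070549597028 -74.6890687432887
```

View pics/w1c.png

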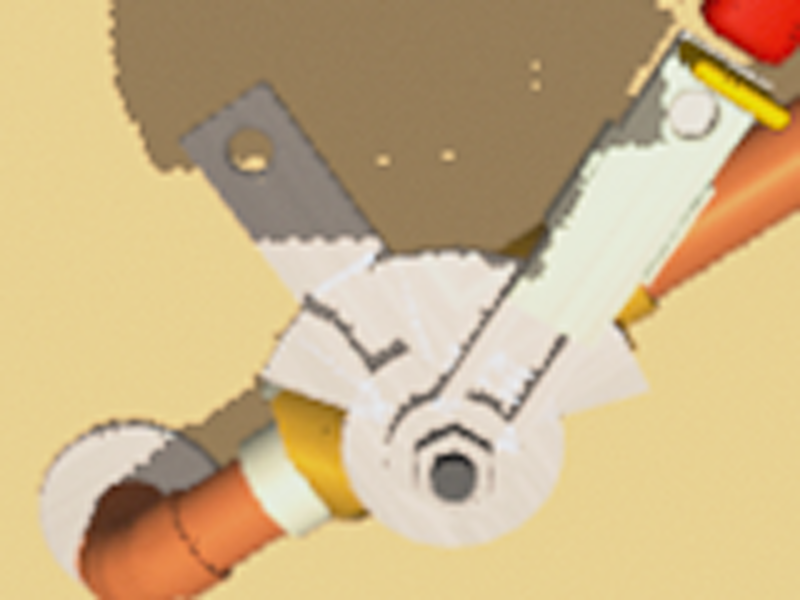

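```bash
cat >> h.py <<'E'
S0=np.array([.6115,-.0990]);SHUT=np.radians(198.3)
def at(r,a,z,S=S0): return np.array([S[0]+r*np.cos(a),S[1]+r*np.sin(a),z])
E
python3 - <<'E'
from h import *
a0=np.radians(130.8);r=.168
command_gripper(.62)
goto(at(r,a0,.25),quat(a0))
move_linear(at(r,a0,.109),v=.12)
s=read_state();print(s["time"],s["position"],s["wrist_force"],s["width"])
for a in np.linspace(a0,SHUT,9)[1:]:
    move_linear(at(r,a,.109),quat(a),v=.1)
    s=read_state();print(round(s["time"],2),np.round(s["position"],4),np.round(s["wrist_force"],1))
command_gripper(0.,20)
s=read_state();print(s["time"],s["width"]*85,s["wrist_force"],s["grasp_force"])
command_gripper(.62)
move_linear(at(r,SHUT,.25),v=.2)
goto(at(.10,SHUT,.42),quat(SHUT)); hold(.2)
c=camera_info("wrist");p,d=get_image("wrist")
cv2.imwrite("pics/w2.png",p);np.savez("pics/w2.npz",view=c["view"],k=[c["fx"],c["fy"],c["cx"],c["cy"]])
k=cents(p,(0,170,60),(8,255,255),1)[0];m=cv2.minAreaRect(k);print(m)
x,y=map(int,m[0]);cv2.imwrite("pics/w2c.png",cv2.resize(p[y-40:y+150,x-100:x+100],None,fx=3,fy=3,interpolation=cv2.INTER_CUBIC));print(x-100,y-40,read_state()["time"])
E
```

```text
5.1583 [0.50248879 0.02809331 0.1100392 ] [-0.2534066   0.04385924 -0.21972358] 0.621664362890714
5.56 [0.4847 0.0106 0.1098] [-0.8  0.1 -0. ]
5.96 [ 0.4698 -0.009   0.1092] [-0.  -0.  -1.1]
6.36 [ 0.4581 -0.0307  0.109 ] [ 0.4 -0.5 -0.1]
6.76 [ 0.4497 -0.0539  0.1089] [ 1.  -0.1  0.1]
7.16 [ 0.4448 -0.0781  0.1089] [-0.3  0.9 -0.5]
7.56 [ 0.4436 -0.1027  0.1089] [-0.2  0.3 -0.2]
7.96 [ 0.446  -0.1273  0.1089] [ 0.2 -0.6 -0.1]
8.36 [ 0.452  -0.1513  0.109 ] [0.4 0.1 0.3]
8.7083 25.758394015058336 [-0.91022067  0.38927933  1.42372647] 19.711784720420837
((316.5, 140.0), (60.0, 21.0), 90.0)
216 100 10.95
```

View pics/w2c.png

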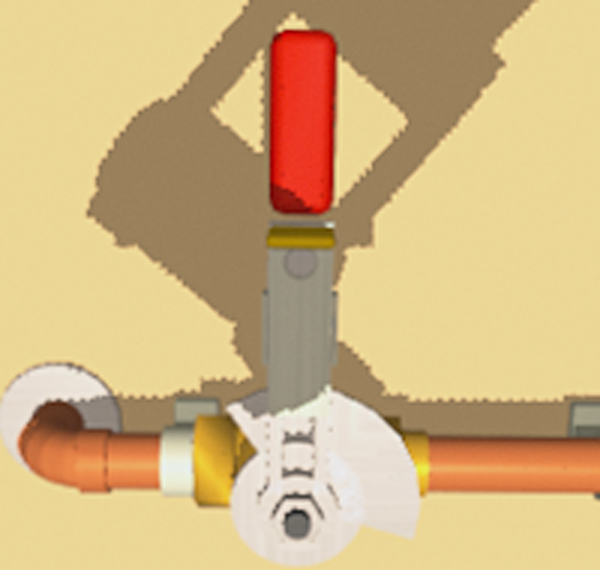

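The lever lies square across the pipe, with the lug showing evenly on both sides of it (crop columns 266–335 against 269–333). Now I'll push the slide, watching the force.

Run:
```python
from h import *
z=np.load("pics/w2.npz");k=z["k"];c=dict(view=z["view"],fx=k[0],fy=k[1],cx=k[2],cy=k[3])
S=ray(c,216+297/3,100+523/3,.137);G=ray(c,316.5,140,.13);w=G-S;print("stem",S,np.hypot(*w[:2]),np.degrees(np.arctan2(w[1],w[0])))
u=np.array([np.cos(SHUT),np.sin(SHUT),0])
command_gripper(0.,20)
goto(at(.155,SHUT,.22),quat(SHUT))
move_linear(at(.155,SHUT,.148),v=.1); hold(.2)
f0=np.array(read_state()["wrist_force"])
for r in np.r_[.148,.144,np.arange(.141,.1155,-.002)]:
    move_linear(at(r,SHUT,.148),v=.04)
    s=read_state();f=(np.array(s["wrist_force"])-f0)
    rr=(np.array(s["position"])[:2]-S0)@u[:2]
    print(r.round(3),rr.round(4),"Frad",(f@u).round(1),"f",f.round(1))
    if f@u>12: break
s=read_state();print(s["time"])
```

```text
stem [ 0.61566288 -0.09883093  0.137     ] 0.16504105589363136 -162.39963150839273
0.148 0.1477 Frad -0.4 f [0.2 0.5 0.5]
0.144 0.1438 Frad -0.1 f [-0.1  0.8  0.3]
0.141 0.1409 Frad -0.5 f [0.5 0.2 0. ]
0.139 0.1389 Frad 0.9 f [-0.7 -0.7 -0.8]
0.137 0.1369 Frad -0.1 f [ 0.2 -0.5 -0.3]
0.135 0.1349 Frad 0.5 f [-0.6  0.2 -0.2]
0.133 0.1329 Frad -1.1 f [ 0.7  1.2 -0.1]
0.131 0.131 Frad -0.0 f [-0.   0.1  0.5]
0.129 0.129 Frad 1.4 f [-1.2 -0.6 -0. ]
0.127 0.1269 Frad 1.0 f [-0.9 -0.4 -0.6]
0.125 0.1249 Frad 0.6 f [-0.4 -0.7  0.6]
0.123 0.1229 Frad 1.6 f [-1.2 -1.4 -0.7]
0.121 0.1208 Frad 0.5 f [-0.6 -0.1 -1.1]
0.119 0.1188 Frad 1.5 f [-1.3 -0.8 -1.4]
0.117 0.1168 Frad 1.0 f [-0.7 -1.2  0. ]
17.2333
```

Run:
```python
from h import *
u=np.array([np.cos(SHUT),np.sin(SHUT),0])
F=[]
for r in np.arange(.115,.096,-.0015):
    move_linear(at(r,SHUT,.148),v=.04); hold(.1)
    s=read_state();f=np.array(s["wrist_force"])
    print(r.round(4),((np.array(s["position"])[:2]-S0)@u[:2]).round(4),(f@u).round(1),f.round(1))
    if f@u>10: break
print(s["time"])
move_linear(at(r+.03,SHUT,.148),v=.1)
move_linear(at(r+.03,SHUT,.25),v=.2)
goto(at(.10,SHUT,.42),quat(SHUT)); hold(.2)
c=camera_info("wrist");p,d=get_image("wrist")
cv2.imwrite("pics/w3c.png",cv2.resize(p[100:290,216:416],None,fx=3,fy=3,interpolation=cv2.INTER_CUBIC));print(read_state()["time"])
np.savez("pics/w3.npz",view=c["view"],k=[c["fx"],c["fy"],c["cx"],c["cy"]])
```

```text
0.115 0.1153 4.4 [-4.  -2.   1.4]
0.1135 0.1151 11.3 [-10.7  -3.7   4.3]
17.9333
20.025
```

View pics/w3c.png

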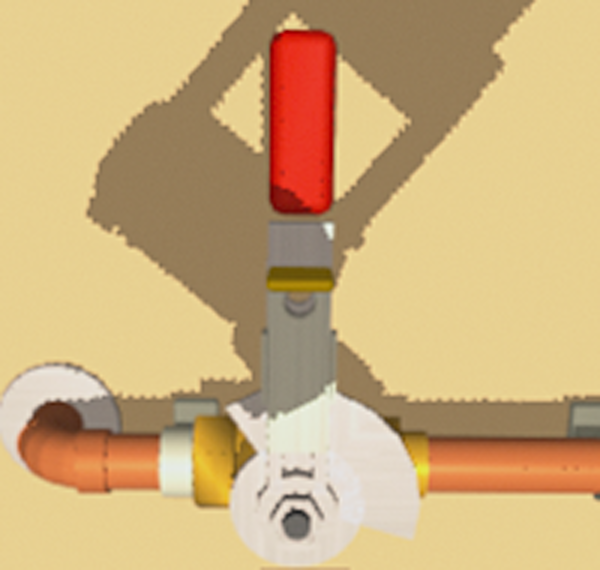

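The tab moved about 16 mm and came up against a hard stop. A jam would have stopped it by 13 mm, so the slide is home. The lever is still centred over the lug (lug at columns 262–335, lever at 266–331), and the arm is well clear.

```bash
python3 -c "
from cell import *
print(hand_in())"
```

```text
the job is handed in; nothing more can be done
None
```

The job is handed in at about 20 s: the lever is square across the pipe over the lug, the slide was pushed to its hard stop, and the arm is clear. The judge's verdict was not shown.

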